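Push a staggered stack of serving trays home on its lips

TASK

Finish the staggered stack of three narrow serving trays. First push the loose yellow tray to the left along the fixed blue one until the hidden catch under it rides over the blue tray's left lip, drops behind it and comes up against a firm stop; then set the white tray on the yellow one and push it to the right until its catch has dropped over the yellow tray's right lip. Push gently, by feel (under 20 N), leave the trays level and hooked, and do not disturb the other things on the worktop.

Things in the scene. Friction and masses are not known exactly. Their poses are not given: they have to be found in the camera images.
- tray_base: Blue open tray, fixed. All trays: 60 mm wide (x), 180 long (y), 33 high: 5 mm feet, then a 28 mm body with 4 mm floor, 4 mm side walls, 6 mm thick end lips, tops at one height. Stacked trays sit 28 mm apart in height, floor on walls, feet inside the tray below, 5 mm side play. Origin: centre of the underside; z up, +y along the tray to the robot's left, yaw within 9 deg of the world's.
- base_left_lip (a point): Top centre of the blue tray's left (+y) end lip, 87 mm from the tray's middle, 33 mm above the worktop: the lip that the yellow tray's catch must hook over.
- tray_mid_center (a point): Centre of the yellow tray's body, 19 mm above the underside of its feet, 14 mm below its lips; axes as the blue tray's; 0.2 to 0.35 kg. It starts on the blue tray, 6 to 16 mm right of its middle. Slid left it meets the lip with its catch 4 mm right to 18 mm left of the middle; hooked and against the stop it stands 24 to 46 mm left, differing from run to run, not told.
- mid_stripe (a point): Top centre of the yellow tray's left lip, with a brass stripe: its catch end. Under the floor, 43 to 65 mm left of the tray's middle (not told, fixed during a run), hangs the 5 mm deep catch: from left to right a 20 deg ramp 14 mm long, a 4 mm rib, a 10 mm gap for the lip (whose centre is meant here), a square 12 mm rib.
- mid_right_end (a point): Middle of the outer face of the yellow tray's right end wall, half-way up; this is where to push it left. The ramp takes about 2 to 7 N; the left end rides up 5 mm (2 deg), drops, is level again, and after up to 4 mm more the square rib is a hard stop. The first rib keeps it from sliding back more than those 4 mm. Never push it with 20 N.
- mid_right_lip (a point): Top centre of the yellow tray's right (-y) end lip, 87 mm from its middle: the lip that the white tray's catch must hook over.
- tray_top_center (a point): Centre of the white tray's body (19 mm above the underside of its feet); 0.2 to 0.35 kg; starts alone on the worktop, y along its length, within 17 deg of the world's y; grip it across its 60 mm width. Set it on the yellow tray with its middle 5 to 18 mm left of the yellow tray's; hooked and against the stop it stands 24 to 46 mm right of it (not told).
- top_stripe (a point): Top centre of the white tray's right (-y) lip, with a brass stripe: its catch end. The catch is the yellow tray's mirrored (ramp to the right), 43 to 65 mm right of the tray's middle, not told.
- top_left_wall: The white tray's left end wall, part of that tray. Origin: middle of the outer face of the white tray's left end wall, half-way up; this is where to push it right; behaves as the yellow tray does. Never push this wall with 20 N; 10 to 12 N is enough to feel the stop.
- tin: Red food tin, 75 mm across, 58 mm high, behind the trays; bystander. Origin: centre of underside.
- spice_a: Spice jar with black cap, 41 mm across, 105 mm high; bystander. Origin: centre of underside.
- spice_b: Spice jar with black cap, 41 mm across, 105 mm high; bystander. Origin: centre of underside.
- pepper_mill: Wooden pepper mill, 58 mm across, 160 mm high; bystander. Origin: centre of underside.
- candle: Tea light, 38 mm across, 15 mm high, behind the trays on the right; bystander. Origin: centre of underside.
- teaspoon: Teaspoon, 130 mm long, lying on the right; bystander. Origin: centre of underside.
- scissors: Scissors with black handles, 206 mm long, lying on the left; bystander. Origin: centre of underside.
Things that resemble listed ones, but are neither listed nor needed, are in the scene too. There is more than one size of the part that bears tray_mid_center; the job needs the larger.

How it is judged:
By the outcome, as a careful person would: the job done as asked, in the order asked, and still so for the second after the job is handed in, with the robot touching nothing.
It also fails if it takes over 70 s, if anything falls off the work surface, if the arm or the gripper's body presses on something with over 40 N, if the wrist force passes 120 N, or if a joint passes its speed limit or range.

ROBOT

A 6-joint arm with a two-finger parallel gripper is mounted at the origin on a cart in front of the work surface, level with it; the furniture and walls round the work are solid. World frame = base frame: x ahead of the robot, y to its left, z up, the work surface at z = 0. Lengths are in m, angles in rad, forces in N, time in s.
With the tool pointing down it reaches from about 0.3 to 0.825 m from the base axis. Payload 5.4 kg.
Tool frame: the origin (TCP) lies at the centre of the arm's flange, where the gripper is bolted on; the fingertips stand 190 mm ahead of it and the grasp point (between the pads) lies ctrl.hold_point_z ahead of it (ctrl.hold_point_z is the distance from the TCP to the grasp point, in m); z points along the fingers, y is the line along which they close (so a half turn about z gives the same grasp; the last joint's range is limited). The gripper opens to 92 mm and grips with 3 to 60 N. Pads are 20 mm wide; open, the fingers measure 128 mm over their backs; the gripper's body (75 mm by 189 mm) begins 69 mm behind the grasp point.
Start: joints at [1.063, 0.158, 1.597, -0, 1.386, -0.21], TCP at [0.169, 0.55, 0.405] pointing down, gripper open.
Joint ranges: [-2.91, 2.91], [-0.94, 2.29], [0.18, 2.7], [-1.29, 4.43], [0.17, 2.64], [-3, 3]. Speed limits (rad/s): [2.57, 2.57, 3.14, 3.14, 3.14, 3.14].

INTERFACE

Orientations are given as [roll, pitch, yaw] about the fixed x, y, z axes, in that order (R = Rz(yaw) Ry(pitch) Rx(roll)).
In Python, from rig import ctrl, eyes gives the robot as it stands.
- The arm moves only by the tool apply_moves, never from a script. Its argument "steps" is a list of rows, each a list of 2 entries, a list of its own where there are three numbers: the shift along the world's x, y, z normalised to -1 to 1, where 1 is 8 cm, then the turn, a rotation vector about the world's x, y, z normalised to -1 to 1, where 1 is pi rad. A call has 1 to 5 rows; each row is the pose to reach, as a shift and turn from the pose commanded when the call began, turning the shorter way round; what a row does not reach only later rows make up. A row lasts 1/12 s, in which the tool goes at most 41.7 mm and 7.16 degrees, less where a joint would pass 70% of its speed; a pose out of reach is approached as far as the arm can. A call with a number of a shift or a turn outside -1 to 1 is refused whole. A call with a gripper value outside its range is refused whole. "claw" is the opening, from 0 (shut) to 1 (fully open), set as the call begins (left out, the last holds). The fingers move at their own pace and stop on an object; the grip force is fixed at half the most. Time passes only in rows, so rows that repeat a pose let the fingers close. It gives the time, the measured TCP pose, the force, the opening and the grip force at its end, in the units of the state.
- ctrl.get_obs(): the state, without advancing time (a new reading comes with each control period).
- eyes.grab_frame(name): name is "side" or "top"; returns a dict with "frame" (400x640x3 uint8, blue, green, red), "mtx" (3x3 intrinsics, pixels), "D" ([k1, k2, p1, p2, k3] as OpenCV has them; the pictures are not rectified), "extrinsics" (4x4, takes a point from camera to world coordinates). Camera axes: x right, y down, z forward; pixel columns grow to the right and rows downward; lengths in m; the calibration is good to about 2 mm. A picture is of the moment at which its call begins. There is no depth.
- ctrl.job_done(): hands the job in; it is judged then, once.
Trained networks look in a picture, given as the dict that the camera call returned (one of the last four; its "shot" number tells which), for a name from the list of things; names that differ only in an ending like _2 or _b are one class to them, and where a whole thing is asked for, a point or a joint stands for the part that bears it (a point fixed in the world has none). Each returns a list of dicts, best first, with "score" (0 to 1); they miss things now and then, are a little off and sometimes report something else, mostly with a low value. They report only what shows in the picture. A call takes as long as a camera call. They do not tell look-alikes from the thing itself.
- eyes.look_for(target, picture): "rect" ([centre column, centre row, width, height] in pixels, round what is visible of it).
The state is a dict: "clock": time; "joint_positions": joint angles; "joint_vel": joint speeds; "effort": joint torques, N m; "eef_pos": TCP position; "tcp_rot": TCP orientation; "ft_force": force on the tool from outside, world axes, zero at the start; "wrist_torque": the same for the moment, N m; "width": finger opening in m; "grip_force": force on a finger pad.
Only numpy, scipy, OpenCV 4.12 (cv2) and the standard library are available. Lean on these libraries where they do the work, as an engineer would, in place of code of your own. Each camera call takes 0.05 s, during which the arm holds its last target. There are 200 camera calls.

## Working session

There is one attempt and no reset: what is moved stays moved. The work goes in short steps, Python scripts to look and compute and a tool call to move; the robot and the scene stay as the last step left them, time stands still between calls to the robot, and variables do not carry over. Pictures are saved under pics/ and viewed, at most 10 in all, crops included, and the job is handed in when it is done.

Besides the shell and the picture viewer there is one more tool, called after "Call:" as name([rows], argument=value, ...), one row to a line, values as JSON. apply_moves: Moves the arm, as the interface text tells. Scaled input: -1 to 1 covers 8 cm each way for a shift and pi rad each way for a turn. Its arguments: {"type":"object","properties":{"steps":{"type":"array"},"claw":{"type":"number"}},"required":["steps"]}

```bash
mkdir -p pics; ls; cat > h.py <<'E'
import numpy as np, cv2
from rig import ctrl, eyes
def px2w(p,pic,z):
    u=cv2.undistortPoints(np.array([[p]],float),np.array(pic["mtx"]),np.array(pic["D"]))[0,0]
    T=np.array(pic["extrinsics"]); d=T[:3,:3]@[u[0],u[1],1]; o=T[:3,3]
    return o+d*(z-o[2])/d[2]
def w2px(P,pic):
    T=np.linalg.inv(np.array(pic["extrinsics"])); r,_=cv2.Rodrigues(T[:3,:3])
    return cv2.projectPoints(np.array(P,float).reshape(-1,3),r,T[:3,3],np.array(pic["mtx"]),np.array(pic["D"]))[0][:,0]
E
python3 - <<'E'
from h import *
print(ctrl.get_obs(), ctrl.hold_point_z)
for n in ("top","side"):
    p=eyes.grab_frame(n); cv2.imwrite(f"pics/{n}0.png",p["frame"])
    print(n,np.round(p["extrinsics"],3).tolist(),np.round(p["mtx"],1).tolist())
    for t in ("tray_base","tray_mid_center","mid_stripe","tray_top_center","top_stripe","base_left_lip","mid_right_lip","tin","spice_a","pepper_mill","candle","teaspoon","scissors"):
        print(t,[(np.round(d["rect"]).tolist(),round(d["score"],2)) for d in eyes.look_for(t,p)][:4])
E
```

```text
pics
{'clock': 0.0, 'joint_positions': array([ 1.06287399e+00,  1.59016318e-01,  1.59821626e+00,  4.94318310e-06,
        1.38621194e+00, -2.10091614e-01]), 'joint_vel': array([ 0.00068914, -0.000782  ,  0.00230474, -0.0019839 , -0.00017509,
        0.00094051]), 'effort': array([-1.00660731e-03, -3.85560930e+01, -3.22111773e+01,  7.01007829e-02,
        3.78810894e-02, -1.57812137e-04]), 'eef_pos': array([0.16860815, 0.54943163, 0.40374499]), 'tcp_rot': array([-3.13978251e+00, -3.90957370e-04,  2.84376067e+00]), 'ft_force': array([ 0.54152373,  0.41962842, -0.10363524]), 'wrist_torque': array([-0.03970362,  0.00070415,  0.01477261]), 'grip_force': 0.0, 'width': 0.09207584756820836} 0.1714
top [[-0.458, -0.696, 0.553, -0.68], [-0.889, 0.365, -0.277, 0.711], [-0.009, -0.618, -0.786, 1.72], [0.0, 0.0, 0.0, 1.0]] [[485.8, 0.0, 316.2], [0.0, 485.8, 189.7], [0.0, 0.0, 1.0]]
tray_base []
tray_mid_center []
mid_stripe []
tray_top_center []
top_stripe []
base_left_lip []
mid_right_lip []
tin []
spice_a []
pepper_mill []
candle []
teaspoon []
scissors []
side [[-0.068, -0.455, 0.888, -1.012],
[... 242 characters left out ...]
3)]
mid_stripe [([183.0, 225.0, 30.0, 15.0], 0.65), ([309.0, 211.0, 43.0, 18.0], 0.61)]
tray_top_center [([425.0, 214.0, 31.0, 15.0], 0.86)]
top_stripe [([425.0, 214.0, 26.0, 19.0], 0.66)]
base_left_lip [([306.0, 219.0, 47.0, 12.0], 0.72), ([307.0, 194.0, 10.0, 24.0], 0.44)]
mid_right_lip [([308.0, 213.0, 39.0, 16.0], 0.93), ([184.0, 228.0, 33.0, 14.0], 0.77)]
tin []
spice_a [([254.0, 197.0, 9.0, 26.0], 0.72), ([306.0, 193.0, 9.0, 24.0], 0.53), ([306.0, 220.0, 48.0, 7.0], 0.51), ([308.0, 212.0, 43.0, 16.0], 0.34)]
pepper_mill [([420.0, 183.0, 14.0, 35.0], 0.9)]
candle [([424.0, 214.0, 33.0, 18.0], 0.46)]
teaspoon [([460.0, 220.0, 7.0, 4.0], 0.58)]
scissors [([250.0, 237.0, 43.0, 10.0], 0.7)]
```

View pics/top0.png

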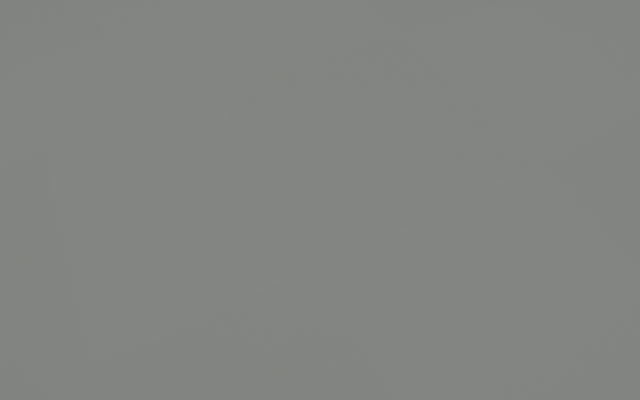

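View pics/side0.png

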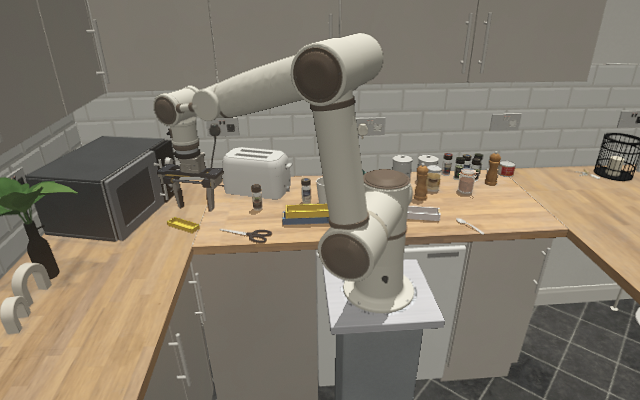

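Top view is a featureless grey (something blocks it, or it needs contrast). Side view shows the yellow tray on the blue one near (307,213), the white tray at (425,214), a small yellow decoy at (184,225), scissors at (250,236). Checking whether the top picture can be recovered.

```bash
python3 - <<'E'
from h import *
p=eyes.grab_frame("top"); f=p["frame"].astype(float)
print(f.min((0,1)),f.max((0,1)),f.std((0,1)))
acc=[f]+[eyes.grab_frame("top")["frame"].astype(float) for _ in range(3)]
print(np.abs(acc[0]-acc[1]).max())
a=np.mean(acc,0); lo,hi=np.percentile(a,1,(0,1)),np.percentile(a,99,(0,1))
cv2.imwrite("pics/top1.png",np.clip((a-lo)/(hi-lo)*255,0,255))
s=eyes.grab_frame("side")
cv2.imwrite("pics/side1.png",cv2.resize(s["frame"][165:255,170:500],None,fx=2.4,fy=2.4,interpolation=cv2.INTER_CUBIC))
E
```

```text
[126. 129. 127.] [131. 134. 132.] [0.62021989 0.62300385 0.61505456]
3.0[ WARN:0@5.245] global loadsave.cpp:1063 imwrite_ Unsupported depth image for selected encoder is fallbacked to CV_8U.
```

View pics/top1.png

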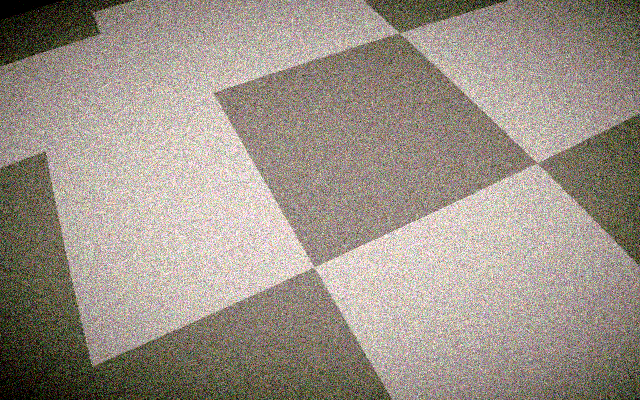

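The stretched top picture shows only faint flat grey patches, nothing of the worktop: this camera is useless as it stands. I work with the side camera.

View pics/side1.png

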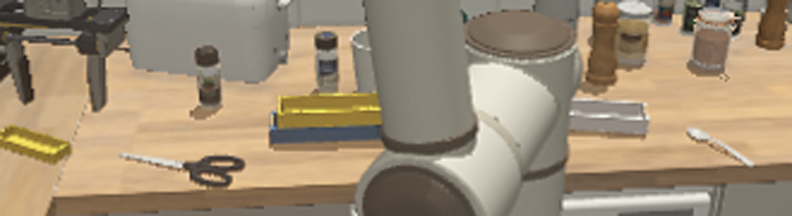

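```bash
python3 - <<'E'
from h import *
p=eyes.grab_frame("side")
for n,q in dict(yel=(307,211),yl=(284,212),white=(425,214),tinyy=(186,224)).items(): print(n,px2w(q,p,0.05).round(3))
E
```

```text
yel [0.426 0.201 0.05 ]
yl [0.426 0.289 0.05 ]
white [ 0.363 -0.245  0.05 ]
tinyy [0.363 0.65  0.05 ]
```

Crop shows the blue tray left end at about (282,221), the yellow above it, the white tray right end at (440,214); the arm hides the right ends. I swing the arm toward the yellow tray's right side, high up, to clear the view.

Call:
apply_moves([
  [[0.2,-0.44,0],[0,0,-0.025]],
  [[0.4,-0.88,0],[0,0,-0.05]],
  [[0.4,-0.88,0],[0,0,-0.05]],
], claw=0)

```text
clock: 1.95
eef_pos: [0.202, 0.4757, 0.4034]
tcp_rot: [-3.137, 0.002, 2.681]
ft_force: [-0.9, -0.7, 0.8]
width: 0.0744
grip_force: 0.0
```

Call:
apply_moves([
  [[0.2,-0.44,0],[0,0,-0.025]],
  [[0.4,-0.88,0],[0,0,-0.05]],
  [[0.4,-0.88,0],[0,0,-0.05]],
])

```text
clock: 2.2
eef_pos: [0.2343, 0.4055, 0.4042]
tcp_rot: [-3.14, 0.002, 2.523]
ft_force: [-0.3, 0.0, 0.6]
width: 0.0541
grip_force: 0.0
```

Call:
apply_moves([
  [[0.2,-0.44,0],[0,0,-0.025]],
  [[0.4,-0.88,0],[0,0,-0.05]],
  [[0.4,-0.88,0],[0,0,-0.05]],
])

```text
clock: 2.45
eef_pos: [0.2666, 0.3353, 0.4048]
tcp_rot: [-3.141, 0.002, 2.365]
ft_force: [0.3, -0.6, -0.0]
width: 0.0339
grip_force: 0.0
```

Call:
apply_moves([
  [[0.2,-0.44,0],[0,0,-0.025]],
  [[0.4,-0.88,0],[0,0,-0.05]],
  [[0.4,-0.88,0],[0,0,-0.05]],
])

```text
clock: 2.7
eef_pos: [0.2989, 0.2648, 0.4051]
tcp_rot: [3.141, 0.002, 2.207]
ft_force: [0.1, 0.1, 1.1]
width: 0.0139
grip_force: 0.0
```

Call:
apply_moves([
  [[0.2,-0.44,0],[0,0,-0.025]],
  [[0.4,-0.88,0],[0,0,-0.05]],
  [[0.4,-0.88,0],[0,0,-0.05]],
])

```text
clock: 2.95
eef_pos: [0.3309, 0.1943, 0.4053]
tcp_rot: [3.14, 0.002, 2.05]
ft_force: [0.5, 0.3, 0.8]
width: 0.0003
grip_force: 0.0
```

Call:
apply_moves([
  [[0.2,-0.44,0],[0,0,-0.025]],
  [[0.4,-0.88,0],[0,0,-0.05]],
  [[0.4,-0.88,0],[0,0,-0.05]],
])

```text
clock: 3.2
eef_pos: [0.3628, 0.1241, 0.4053]
tcp_rot: [3.14, 0.002, 1.894]
ft_force: [0.6, 0.3, 0.1]
width: 0.0008
grip_force: 0.0
```

Call:
apply_moves([
  [[0.2,-0.44,0],[0,0,-0.025]],
  [[0.4,-0.88,0],[0,0,-0.05]],
  [[0.4,-0.88,0],[0,0,-0.05]],
])

```text
clock: 3.45
eef_pos: [0.3947, 0.054, 0.4052]
tcp_rot: [3.14, 0.002, 1.738]
ft_force: [-0.7, 0.9, -0.3]
width: 0.0004
grip_force: 0.0
```

Call:
apply_moves([
  [[0.2,-0.44,0],[0,0,-0.025]],
  [[0.4,-0.88,0],[0,0,-0.05]],
  [[0.4,-0.88,0],[0,0,-0.05]],
])

```text
clock: 3.7
eef_pos: [0.4267, -0.016, 0.4051]
tcp_rot: [3.14, 0.002, 1.583]
ft_force: [-0.9, -0.3, 0.2]
width: 0.0003
grip_force: 0.0
```

```bash
python3 - <<'E'
from h import *
p=eyes.grab_frame("side")
t=eyes.grab_frame("top")["frame"]; print(t.std())
cv2.imwrite("pics/side2.png",cv2.resize(p["frame"][165:255,240:480],None,fx=3.3,fy=3.3,interpolation=cv2.INTER_CUBIC)); np.save("s2.npy",p["frame"])
for t in ("tray_base","tray_mid_center","mid_stripe","tray_top_center","top_stripe","tin","spice_a","pepper_mill","candle","teaspoon","scissors"):
    print(t,[(np.round(d["rect"],1).tolist(),round(d["score"],2)) for d in eyes.look_for(t,p)][:4])
for q in [(254,209),(306,204),(421,200)]: print(px2w(q,p,0).round(3))
E
```

```text
1.572137865124411
tray_base [([307.3, 220.1, 46.0, 6.4], 0.68), ([256.2, 237.6, 28.3, 8.3], 0.45)]
tray_mid_center [([184.1, 224.1, 31.8, 15.1], 0.57), ([306.5, 219.9, 46.8, 9.8], 0.56)]
mid_stripe [([181.2, 223.6, 27.4, 12.2], 0.58)]
tray_top_center [([429.5, 213.9, 24.7, 11.7], 0.58), ([256.2, 198.5, 11.3, 26.8], 0.49)]
top_stripe [([431.9, 213.3, 21.7, 17.7], 0.56)]
tin [([248.3, 238.2, 43.7, 12.7], 0.67)]
spice_a [([255.8, 198.8, 7.6, 26.1], 0.5)]
pepper_mill [([420.6, 182.8, 12.4, 34.0], 0.83)]
candle []
teaspoon []
scissors [([248.2, 237.2, 42.9, 13.3], 0.71)]
[0.555 0.418 0.   ]
[0.582 0.2   0.   ]
[ 0.576 -0.295  0.   ]
```

View pics/side2.png

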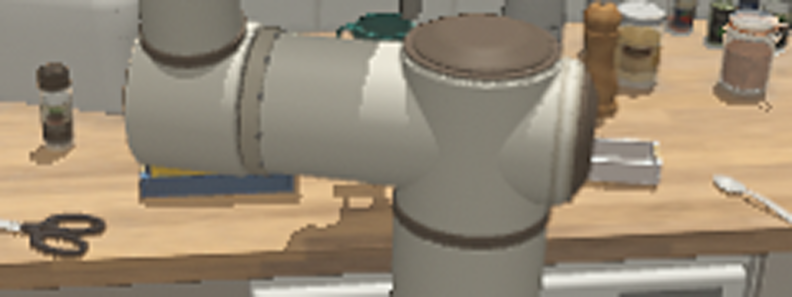

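The arm's shoulder now hides the yellow, but the blue tray's whole near face shows, columns 282 to 330. I fit tray models to colour masks in both stored pictures.

```bash
cat >> h.py <<'E'
from scipy.optimize import minimize
def corners(x,y,yaw,z0,z1,L=.18,W=.06):
    c,s=np.cos(yaw),np.sin(yaw)
    return np.array([[x+c*a-s*b,y+s*a+c*b,z] for a in(-W/2,W/2) for b in(-L/2,L/2) for z in(z0,z1)])
def render(P,pic,S=8):
    h=cv2.convexHull(w2px(P,pic).astype(np.float32))[:,0]
    im=np.zeros((400*S,640*S),np.uint8); cv2.fillConvexPoly(im,np.round((h+.5)*S).astype(np.int32),255)
    return cv2.resize(im,(640,400),interpolation=cv2.INTER_AREA)/255.
def fit(mask,roi,pic,p0,z0,z1,near=False):
    u0,v0,u1,v1=roi
    def f(p):
        P=corners(*p,z0,z1)
        if near: P=P[:4]
        return np.abs(render(P,pic)-mask)[v0:v1,u0:u1].sum()
    best=None
    for d in (.01,.004):
        sx=np.array([p0]+[np.array(p0)+np.eye(3)[i]*[d,d,8*d] for i in range(3)])
        r=minimize(f,p0,method="Nelder-Mead",options=dict(initial_simplex=sx,xatol=1e-4,fatol=.02)); p0=r.x
    return r.x,r.fun
E
cat > m.py <<'E'
from h import *
pic=eyes.grab_frame("side")
A=cv2.imread("pics/side0.png");B=np.load("s2.npy")
def hsv(i): return [c.astype(int) for c in cv2.split(cv2.cvtColor(i,cv2.COLOR_BGR2HSV))]
a=hsv(A);b=hsv(B)
for t in [(290,221,b),(310,221,b),(300,210,a),(425,218,a),(425,211,a),(300,228,a)]: print(t[:2],[int(c[t[1],t[0]]) for c in t[2]])
blue=((b[0]>90)&(b[0]<135)&(b[1]>60)).astype(float)
yel=((a[0]>20)&(a[0]<35)&(a[1]>170)).astype(float)
wh=((a[1]<50)).astype(float); wh2=(b[1]<50).astype(float)
print(fit(blue,(276,212,340,232),pic,(.4,.2,0),.005,.033,True))
print(fit(yel,(276,200,326,217),pic,(.42,.19,0),.033,.061))
print(fit(wh,(409,200,450,226),pic,(.38,-.2,0),.005,.033)); print(fit(wh2,(421,200,450,226),pic,(.38,-.2,0),.005,.033))
vis=np.vstack([np.hstack([A[195:232,270:345],A[195:232,400:455]]),np.hstack([B[195:232,270:345],B[195:232,400:455]]),
 cv2.merge([np.hstack([m[195:232,270:345],w[195:232,400:455]])*255 for m,w in ((blue,wh),(yel,wh),(0*blue,wh2))]).astype(np.uint8)])
cv2.imwrite("pics/m.png",cv2.resize(vis,None,fx=5,fy=5,interpolation=cv2.INTER_NEAREST))
E
python3 m.py
```

```text
(290, 221) [109, 46, 89]
(310, 221) [106, 54, 90]
(300, 210) [25, 164, 183]
(425, 218) [15, 28, 147]
(425, 211) [16, 25, 151]
(300, 228) [16, 93, 211]
(array([0.44080411, 0.19433108, 0.08384911]), np.float64(261.5960784313726))
(array([0.28      , 0.22333333, 0.62222222]), np.float64(6.0))
(array([ 0.43581016, -0.23094388, -0.22722678]), np.float64(32.67843137254902))
(array([ 0.43292575, -0.2288796 , -0.18076975]), np.float64(20.36078431372549))
```

View pics/m.png

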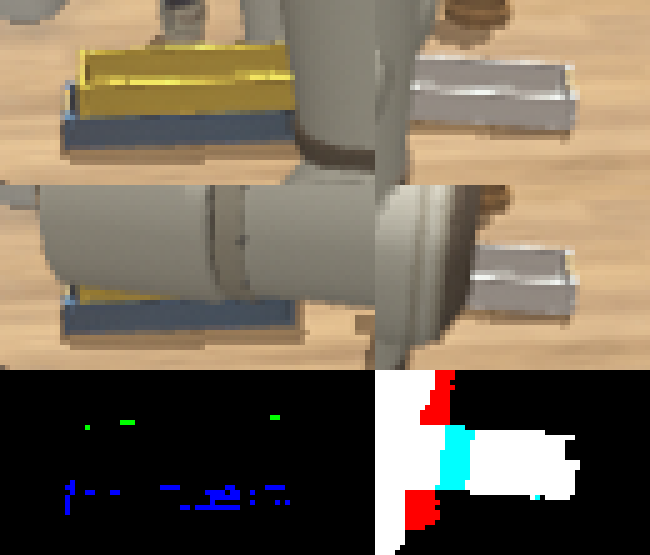

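Mask picture: thresholds were too tight for blue/yellow; the white tray's right end is clean, from column 416 to 440 with the brass stripe at (438,209). Loosening them.

```bash
cat > m.py <<'E'
from h import *
pic=eyes.grab_frame("side")
A=cv2.imread("pics/side0.png");B=np.load("s2.npy")
def hsv(i): return [c.astype(int) for c in cv2.split(cv2.cvtColor(i,cv2.COLOR_BGR2HSV))]
a=hsv(A);b=hsv(B)
def hull(m,roi):
    o=np.zeros((400,640),np.uint8);u0,v0,u1,v1=roi;s=m[v0:v1,u0:u1].astype(np.uint8)
    n,l,st,_=cv2.connectedComponentsWithStats(s); s=(l==1+st[1:,4].argmax())
    q=np.argwhere(s)[:,::-1]+[u0,v0]; cv2.fillConvexPoly(o,cv2.convexHull(q.astype(np.int32)),1); return o.astype(float)
rb=(276,219,340,232); ra=(276,218,326,232); ry=(276,195,327,218)
for n,h,r in(("B",b,rb),("A",a,ra)):
    m=hull((h[0]>85)&(h[0]<135)&(h[1]>25)&(h[2]<170),r); print("blue",n,fit(m,r,pic,(.41,.2,0.05),.005,.033,True),m.sum())
m=hull((a[0]>20)&(a[0]<34)&(a[1]>110),ry); print("yel",fit(m,ry,pic,(.41,.19,0.05),.033,.061),m.sum())
for i,(u,h) in enumerate(((417,a),(421,b))):
    r=(u,200,450,226); m=hull(h[1]<50,r); print("white",fit(m,r,pic,(.40,-.22,-.15),.005,.033),m.sum())
E
python3 m.py
```

```text
blue B (array([0.4392243 , 0.20752482, 0.02176146]), np.float64(13.662745098039215)) 229.0
blue A (array([ 0.44052627,  0.20501381, -0.05828357]), np.float64(12.301960784313726)) 246.0
yel (array([ 0.43702971,  0.1956749 , -0.05279104]), np.float64(33.89803921568627)) 587.0
white (array([ 0.43701172, -0.23469894, -0.25072127]), np.float64(18.15294117647059)) 322.0
white (array([ 0.42918331, -0.23155518, -0.11562754]), np.float64(16.701960784313727)) 262.0
```

Call:
apply_moves([
  [[0,-0.5,0],[0,0,0]],
  [[0,-1,0],[0,0,0]],
])

```text
clock: 4.62
eef_pos: [0.4247, -0.0931, 0.4048]
tcp_rot: [3.141, 0.0, 1.592]
ft_force: [1.1, -0.6, -0.6]
width: 0.0007
grip_force: 0.0
```

Call:
apply_moves([
  [[0,-0.5,0],[0,0,0]],
  [[0,-1,0],[0,0,0]],
])

```text
clock: 4.78
eef_pos: [0.4244, -0.1751, 0.4049]
tcp_rot: [3.141, 0.0, 1.588]
ft_force: [0.5, -0.9, 0.3]
width: 0.0001
grip_force: 0.0
```

Call:
apply_moves([
  [[0,-0.5,0],[0,0,0]],
  [[0,-1,0],[0,0,0]],
])

```text
clock: 4.95
eef_pos: [0.4242, -0.2556, 0.4048]
tcp_rot: [3.141, 0.0, 1.587]
ft_force: [0.8, 0.6, 0.9]
width: 0.0006
grip_force: 0.0
```

Call:
apply_moves([
  [[0,-0.5,0],[0,0,0]],
  [[0,-1,0],[0,0,0]],
])

```text
clock: 5.12
eef_pos: [0.4242, -0.3357, 0.4046]
tcp_rot: [3.141, -0.0, 1.587]
ft_force: [0.9, 0.4, 0.5]
width: 0.001
grip_force: 0.0
```

Call:
apply_moves([
  [[0,-0.5,0],[0,0,0]],
  [[0,-1,0],[0,0,0]],
  [[0,-1,0],[0,0,0]],
])

```text
clock: 5.37
eef_pos: [0.4233, -0.4193, 0.4034]
tcp_rot: [-3.141, 0.002, 1.582]
ft_force: [-0.2, 0.5, 0.5]
width: 0.0008
grip_force: 0.0
```

```bash
python3 - <<'E'
from h import *
p=eyes.grab_frame("side"); np.save("s3.npy",p["frame"])
cv2.imwrite("pics/side3.png",cv2.resize(p["frame"][160:255,240:480],None,fx=3.3,fy=3.3,interpolation=cv2.INTER_CUBIC))
E
```

```text
(no output)
```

View pics/side3.png

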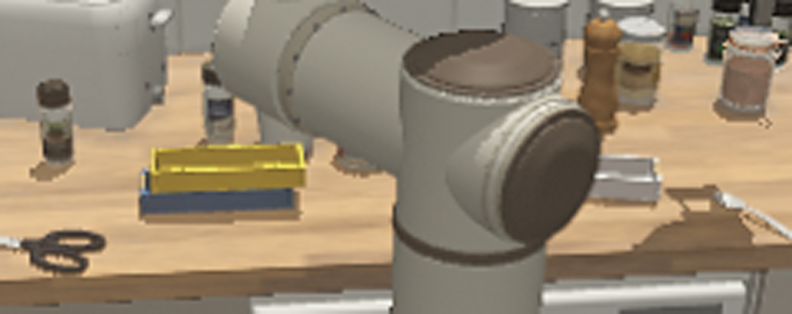

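Now the yellow tray shows whole, columns 285 to 333, and the blue below it, 282 to 330; something (tin base or its shadow) shows near (347,208). Refit.

```bash
cat > m2.py <<'E'
import sys
from h import *
def hsv(i): return [c.astype(int) for c in cv2.split(cv2.cvtColor(i,cv2.COLOR_BGR2HSV))]
def big(s):
    n,l,st,_=cv2.connectedComponentsWithStats(s.astype(np.uint8)); return l==1+st[1:,4].argmax()
def run(C,pic,yz=.033,p0=(.44,.2,0)):
    c=hsv(C); R=np.zeros((400,640),bool); R[195:232,272:345]=1
    yel=big(R&(c[0]>20)&(c[0]<34)&(c[1]>105)); blue=R&(c[0]>85)&(c[0]<135)&(c[1]>25)&(c[2]<170)
    o=np.zeros((400,640),np.uint8);cv2.fillConvexPoly(o,cv2.convexHull(np.argwhere(yel)[:,::-1].astype(np.int32)),1)
    y=fit(o.astype(float),(272,195,345,232),pic,p0,yz,yz+.028)
    # blue: near face + uncovered part
    def f(p):
        r=render(corners(*p,.005,.033),pic); r=np.minimum(r,1-render(corners(*y[0],yz,yz+.028),pic))
        return np.abs(r-blue)[200:232,272:345].sum()
    b0=np.array(p0)
    for d in(.01,.004):
        r=minimize(f,b0,method="Nelder-Mead",options=dict(initial_simplex=np.array([b0]+[b0+np.eye(3)[i]*[d,d,8*d] for i in range(3)]),xatol=1e-4,fatol=.02)); b0=r.x
    return y,(r.x,r.fun),yel,blue
if __name__=="__main__":
    C=np.load("s3.npy");pic=eyes.grab_frame("side"); y,b,ym,bm=run(C,pic); print(y,b)
    us=np.arange(284,329)
    for nm,m in(("blue bottom",bm),("yel bottom",ym),("yel top",ym)):
        e=[(np.argwhere(m[:,u])[-1 if "bot" in nm else 0,0]) for u in us]; print(nm,np.polyfit(us-306,e,1).round(4),)
    for n in(-.1,-.05,0,.05,.1):
        q=w2px(corners(.44,.2,n,.005,.061)[[0,2]],pic); print(n,round((q[1,1]-q[0,1])/(q[1,0]-q[0,0]),4))
    for t in("tin","candle"): print(t,[(np.round(d["rect"],1).tolist(),round(d["score"],2)) for d in eyes.look_for(t,pic)][:3])
    print(px2w((347,210),pic,0))
E
python3 m2.py
```

```text
(array([0.43729752, 0.19601533, 0.03069959]), np.float64(48.66274509803922)) (array([ 0.44256906,  0.20486723, -0.0217726 ]), np.float64(50.015686274509804))
blue bottom [-3.780e-02  2.224e+02]Traceback (most recent call last):
  File "m2.py", line 23, in <module>
    e=[(np.argwhere(m[:,u])[-1 if "bot" in nm else 0,0]) for u in us]; print(nm,np.polyfit(us-306,e,1).round(4),)
        ~~~~~~~~~~~~~~~~~~~^^^^^^^^^^^^^^^^^^^^^^^^^^^^
IndexError: index -1 is out of bounds for axis 0 with size 0
```

```bash
sed -i 's/arange(284,329)/arange(288,328)/' m2.py; python3 m2.py
```

```text
(array([0.43729752, 0.19601533, 0.03069959]), np.float64(48.66274509803922)) (array([ 0.44256906,  0.20486723, -0.0217726 ]), np.float64(50.015686274509804))
blue bottom [-3.470000e-02  2.224521e+02]
yel bottom [-3.410000e-02  2.167012e+02]
yel top [-2.480000e-02  2.041871e+02]
-0.1 0.0075
-0.05 -0.0175
0 -0.0425
0.05 -0.0677
0.1 -0.093
tin []
candle []
[0.51318342 0.03336695 0.        ]
```

Blue: about (0.441, 0.2055), yaw ≈ -0.015; yellow (0.438, 0.196). I go to the pushing start: finger just right of the yellow's right end (y ≈ 0.106), tips at z ≈ 0.04.

Call:
apply_moves([
  [[0.1,0.5,0],[0,0,-0.004]],
  [[0.18,1,0],[0,0,-0.008]],
])

```text
clock: 5.78
eef_pos: [0.439, -0.3324, 0.4048]
tcp_rot: [3.141, 0.0, 1.56]
ft_force: [0.8, 0.8, 0.3]
width: 0.0004
grip_force: 0.0
```

Call:
apply_moves([
  [[0,0.5,0],[0,0,0]],
  [[0,1,0],[0,0,0]],
])

```text
clock: 5.95
eef_pos: [0.4389, -0.2505, 0.405]
tcp_rot: [3.141, 0.0, 1.563]
ft_force: [0.2, 0.1, 0.9]
width: 0.0004
grip_force: 0.0
```

Call:
apply_moves([
  [[0,0.5,0],[0,0,0]],
  [[0,1,0],[0,0,0]],
])

```text
clock: 6.12
eef_pos: [0.4384, -0.1703, 0.405]
tcp_rot: [3.141, 0.0, 1.563]
ft_force: [1.2, 0.3, 0.6]
width: 0.0005
grip_force: 0.0
```

Call:
apply_moves([
  [[0,0.5,0],[0,0,0]],
  [[0,1,0],[0,0,0]],
])

```text
clock: 6.28
eef_pos: [0.4381, -0.0904, 0.405]
tcp_rot: [3.14, 0.0, 1.563]
ft_force: [0.8, 0.1, 0.2]
width: 0.0001
grip_force: 0.0
```

Call:
apply_moves([
  [[0,0.5,0],[0,0,0]],
  [[0,1,0],[0,0,0]],
])

```text
clock: 6.45
eef_pos: [0.4378, -0.0105, 0.4051]
tcp_rot: [3.14, 0.0, 1.563]
ft_force: [0.2, 0.6, 0.5]
width: 0.0005
grip_force: 0.0
```

Call:
apply_moves([
  [[0,0.5,0],[0,0,0]],
  [[0,1,0],[0,0,0]],
  [[0,1,0],[0,0,0]],
])

```text
clock: 6.7
eef_pos: [0.4373, 0.073, 0.4051]
tcp_rot: [3.141, -0.003, 1.572]
ft_force: [1.4, 0.0, -1.1]
width: 0.0002
grip_force: 0.0
```

Call:
apply_moves([
  [[0,0,-0.5],[0,0,0]],
  [[0,0,-1],[0,0,0]],
  [[0,0,-1],[0,0,0]],
])

```text
clock: 6.95
eef_pos: [0.4354, 0.0675, 0.3181]
tcp_rot: [-3.129, -0.001, 1.564]
ft_force: [-2.0, 1.3, -0.4]
width: 0.0003
grip_force: 0.0
```

Call:
apply_moves([
  [[0,-0.05,-0.5],[0,0,0]],
  [[0.02,-0.08,-0.9],[0,0,0]],
  [[0.02,-0.08,-1],[0,0,0]],
  [[0.02,-0.08,-1],[0,0,0]],
  [[0.02,-0.08,-1],[0,0,0]],
])

```text
clock: 7.37
eef_pos: [0.4414, 0.0599, 0.2466]
tcp_rot: [3.14, 0.0, 1.562]
ft_force: [0.6, -0.7, 0.9]
width: 0.0004
grip_force: 0.0
```

Call:
apply_moves([
  [[0,0,-0.05],[0,0,0]],
  [[0,0,-0.1],[0,0,0]],
  [[0,0,-0.1],[0,0,0]],
  [[0,0,-0.1],[0,0,0]],
])

```text
clock: 7.7
eef_pos: [0.441, 0.0601, 0.2373]
tcp_rot: [3.141, 0.0, 1.562]
ft_force: [0.3, 0.5, 0.4]
width: 0.0003
grip_force: 0.0
```

Call:
apply_moves([
  [[0,0.1,-0.04],[0,0,0]],
  [[0,0.2,-0.08],[0,0,0]],
  [[0,0.3,-0.08],[0,0,0]],
  [[0,0.3,-0.08],[0,0,0]],
  [[0,0.3,-0.08],[0,0,0]],
])

```text
clock: 8.12
eef_pos: [0.4406, 0.0848, 0.2302]
tcp_rot: [-3.141, 0.0, 1.564]
ft_force: [-0.4, -0.1, -0.3]
width: 0.0004
grip_force: 0.0
```

Call:
apply_moves([
  [[0,0.02,0],[0,0,0]],
  [[0,0.04,0],[0,0,0]],
  [[0,0.06,0],[0,0,0]],
  [[0,0.08,0],[0,0,0]],
  [[0,0.1,0],[0,0,0]],
])

```text
clock: 8.53
eef_pos: [0.4408, 0.0921, 0.2303]
tcp_rot: [3.141, 0.0, 1.562]
ft_force: [-0.0, 0.2, -0.1]
width: 0.0002
grip_force: 0.7
```

Call:
apply_moves([
  [[0,0.02,0],[0,0,0]],
  [[0,0.04,0],[0,0,0]],
  [[0,0.06,0],[0,0,0]],
  [[0,0.08,0],[0,0,0]],
  [[0,0.1,0],[0,0,0]],
])

```text
clock: 8.95
eef_pos: [0.4408, 0.1001, 0.2304]
tcp_rot: [3.141, 0.0, 1.562]
ft_force: [0.2, -2.5, 0.5]
width: 0.0006
grip_force: 1.2
```

Call:
apply_moves([
  [[0,0.02,0],[0,0,0]],
  [[0,0.04,0],[0,0,0]],
  [[0,0.06,0],[0,0,0]],
  [[0,0.06,0],[0,0,0]],
])

```text
clock: 9.28
eef_pos: [0.4407, 0.1052, 0.2304]
tcp_rot: [3.141, -0.0, 1.562]
ft_force: [1.0, -0.0, 0.5]
width: 0.0003
grip_force: 0.5
```

Call:
apply_moves([
  [[0,0.02,0],[0,0,0]],
  [[0,0.04,0],[0,0,0]],
  [[0,0.06,0],[0,0,0]],
  [[0,0.06,0],[0,0,0]],
])

```text
clock: 9.62
eef_pos: [0.4407, 0.1099, 0.2303]
tcp_rot: [3.142, -0.0, 1.562]
ft_force: [-0.8, -1.5, 0.6]
width: 0.0004
grip_force: 0.7
```

Call:
apply_moves([
  [[0,0.02,0],[0,0,0]],
  [[0,0.04,0],[0,0,0]],
  [[0,0.06,0],[0,0,0]],
  [[0,0.06,0],[0,0,0]],
])

```text
clock: 9.95
eef_pos: [0.4407, 0.1146, 0.2303]
tcp_rot: [-3.142, 0.0, 1.562]
ft_force: [-0.0, -3.2, 0.7]
width: 0.0005
grip_force: 1.5
```

Call:
apply_moves([
  [[0,0.02,0],[0,0,0]],
  [[0,0.04,0],[0,0,0]],
  [[0,0.06,0],[0,0,0]],
  [[0,0.06,0],[0,0,0]],
])

```text
clock: 10.28
eef_pos: [0.4407, 0.1195, 0.2303]
tcp_rot: [-3.142, -0.0, 1.562]
ft_force: [0.7, -3.3, 0.3]
width: 0.0006
grip_force: 1.6
```

Call:
apply_moves([
  [[0,0.02,0],[0,0,0]],
  [[0,0.04,0],[0,0,0]],
  [[0,0.06,0],[0,0,0]],
  [[0,0.06,0],[0,0,0]],
])

```text
clock: 10.62
eef_pos: [0.4407, 0.1244, 0.2303]
tcp_rot: [-3.141, -0.0, 1.562]
ft_force: [0.1, -2.8, 0.7]
width: 0.0005
grip_force: 1.5
```

Call:
apply_moves([
  [[0,0.02,0],[0,0,0]],
  [[0,0.04,0],[0,0,0]],
  [[0,0.04,0],[0,0,0]],
])

```text
clock: 10.87
eef_pos: [0.4406, 0.1277, 0.2302]
tcp_rot: [-3.141, -0.001, 1.562]
ft_force: [-0.7, -1.3, 0.5]
width: 0.0001
grip_force: 0.6
```

Call:
apply_moves([
  [[0,0.02,0],[0,0,0]],
  [[0,0.04,0],[0,0,0]],
  [[0,0.04,0],[0,0,0]],
])

```text
clock: 11.12
eef_pos: [0.4407, 0.1308, 0.2303]
tcp_rot: [-3.141, -0.0, 1.562]
ft_force: [-0.3, -0.9, -0.2]
width: 0.0004
grip_force: 0.5
```

Call:
apply_moves([
  [[0,0.02,0],[0,0,0]],
  [[0,0.04,0],[0,0,0]],
  [[0,0.04,0],[0,0,0]],
])

```text
clock: 11.37
eef_pos: [0.4407, 0.134, 0.2303]
tcp_rot: [-3.142, -0.0, 1.562]
ft_force: [0.0, -1.4, -0.1]
width: 0.0005
grip_force: 0.5
```

Call:
apply_moves([
  [[0,0.02,0],[0,0,0]],
  [[0,0.03,0],[0,0,0]],
  [[0,0.03,0],[0,0,0]],
])

```text
clock: 11.62
eef_pos: [0.4407, 0.1363, 0.2303]
tcp_rot: [-3.142, -0.0, 1.562]
ft_force: [0.9, -1.1, -0.1]
width: -0.0001
grip_force: 0.1
```

Call:
apply_moves([
  [[0,0.01,0],[0,0,0]],
  [[0,0.02,0],[0,0,0]],
  [[0,0.02,0],[0,0,0]],
])

```text
clock: 11.87
eef_pos: [0.4407, 0.1377, 0.2303]
tcp_rot: [-3.142, 0.0, 1.562]
ft_force: [-0.7, -1.3, -0.0]
width: 0.0004
grip_force: 0.8
```

Call:
apply_moves([
  [[0,0.01,0],[0,0,0]],
  [[0,0.02,0],[0,0,0]],
  [[0,0.02,0],[0,0,0]],
])

```text
clock: 12.12
eef_pos: [0.4407, 0.1394, 0.2303]
tcp_rot: [-3.142, -0.0, 1.562]
ft_force: [-0.2, -2.4, -0.6]
width: 0.0008
grip_force: 0.8
```

Call:
apply_moves([
  [[0,0.01,0],[0,0,0]],
  [[0,0.015,0],[0,0,0]],
  [[0,0.015,0],[0,0,0]],
])

```text
clock: 12.37
eef_pos: [0.4408, 0.1401, 0.2303]
tcp_rot: [-3.141, 0.002, 1.563]
ft_force: [0.6, -6.2, -0.1]
width: 0.0004
grip_force: 2.7
```

Call:
apply_moves([
  [[0,0.006,0],[0,0,0]],
  [[0,0.006,0],[0,0,0]],
  [[0,0.006,0],[0,0,0]],
])

```text
clock: 12.62
eef_pos: [0.4408, 0.1403, 0.2303]
tcp_rot: [-3.141, 0.002, 1.563]
ft_force: [-0.5, -6.3, 1.6]
width: 0.0007
grip_force: 3.6
```

Call:
apply_moves([
  [[0,0.006,0],[0,0,0]],
  [[0,0.006,0],[0,0,0]],
  [[0,0.006,0],[0,0,0]],
])

```text
clock: 12.87
eef_pos: [0.4408, 0.1405, 0.2303]
tcp_rot: [-3.141, 0.003, 1.563]
ft_force: [-0.6, -8.5, 1.9]
width: 0.0008
grip_force: 4.6
```

The ramp was felt at y 0.112–0.127, the drop, then a firm stop at 0.140 (8.5 N): the yellow now sits about 35 mm left. Retreating and measuring the white tray from the stored clear picture.

Call:
apply_moves([
  [[0,-0.2,0],[0,0,0]],
  [[0,-0.5,0.1],[0,0,0]],
  [[0,-0.6,0.5],[0,0,0]],
  [[0,-0.8,1],[0,0,0]],
])

```text
clock: 13.2
eef_pos: [0.4392, 0.078, 0.3074]
tcp_rot: [-3.135, -0.002, 1.562]
ft_force: [1.1, -0.2, 0.8]
width: 0.0005
grip_force: 0.0
```

Call:
apply_moves([
  [[0,-0.4,0.3],[0,0,0]],
  [[0,-0.9,0.6],[0,0,0]],
  [[0,-1,0.6],[0,0,0]],
], claw=1)

```text
clock: 13.45
eef_pos: [0.442, -0.0048, 0.3619]
tcp_rot: [3.133, 0.003, 1.56]
ft_force: [0.4, -0.1, -0.4]
width: 0.0184
grip_force: 0.0
```

Call:
apply_moves([
  [[0,-0.5,0],[0,0,0]],
  [[0,-1,0],[0,0,0]],
  [[0,-1,0],[0,0,0]],
])

```text
clock: 13.7
eef_pos: [0.4408, -0.0869, 0.3577]
tcp_rot: [3.14, 0.002, 1.556]
ft_force: [-0.9, 0.6, 0.6]
width: 0.0387
grip_force: 0.0
```

```bash
cat > w.py <<'E'
from h import *
pic=eyes.grab_frame("side"); A=cv2.imread("pics/side0.png")
C=np.load("s3.npy")
m=lambda I:cv2.cvtColor(I,cv2.COLOR_BGR2HSV)[:,:,1].astype(int)<60
def sub(I,u,v0,v1): # subpixel bottom edge by saturation 50% crossing
    s=cv2.cvtColor(I,cv2.COLOR_BGR2HSV)[v0:v1,u,1].astype(float); t=(s[0]+s[-1])/2
    i=np.argmax((s[:-1]<t)&(s[1:]>=t)); return v0+i+(t-s[i])/(s[i+1]-s[i])
us=np.arange(415,437)
for I,n in((A,"A"),):
    e=np.array([sub(I,u,216,225) for u in us]); print(n,np.round(e,2),np.polyfit(us-426,e,1))
for yw in(-.3,-.2,-.15,-.1,-.05,0):
    q=w2px(corners(.437,-.233,yw,.005,.033)[[0,2]],pic); t=w2px(corners(.437,-.233,yw,.005,.033)[[4,6]],pic); print(yw,np.round((q[1]-q[0])[1]/(q[1]-q[0])[0],3),np.round(t,1).tolist())
print(A[200:224,425:443:1,:].mean(2).astype(int))
E
python3 w.py
```

```text
A [219.05 219.08 219.07 219.04 219.23 219.33 219.32 219.31 219.32 219.37
 219.43 219.47 219.54 219.64 219.72 220.01 220.21 220.19 220.13 220.31
 220.36 220.34] [6.89567823e-02 2.19647253e+02]
-0.3 0.102 [[438.5, 213.9], [393.5, 209.4]]
-0.2 0.054 [[437.6, 212.8], [392.7, 210.4]]
-0.15 0.03 [[437.1, 212.2], [392.4, 210.9]]
-0.1 0.006 [[436.5, 211.7], [392.1, 211.4]]
-0.05 -0.019 [[435.8, 211.2], [391.9, 212.0]]
0 -0.044 [[435.2, 210.7], [391.7, 212.5]]
[[120 164 187 185 184 185 186 186 186 186 186 185 186 186 185 185 184 179]
 [184 181 179 179 180 181 181 183 183 184 183 182 182 183 183 183 183 180]
 [177 176 174 174 172 173 174 175 176 177 175 175 175 176 177 177 178 178]
 [170 169 169 170 171 171 171 171 171 173 173 172 172 172 172 172 173 172]
 [174 174 175 175 175 174 173 171 171 172 171 171 171 169 170 171 171 171]
 [172 171 169 168 166 165 165 167 170 170 170 170 171 171 171 170 171 172]
 [179 179 181 180 186 186 184 185 182 179 179 179 176 174 175 175 176 176]
 [193 195 202 203 218 221 213 212 202 192 189 190 178 189 185 176 179 179]
 [134 133 134 133 133 133 134 126 120 123 12
[... 456 characters left out ...]
214 151 217 211 183 185]
 [139 138 137 137 135 135 134 134 133 133 132 133 134 130 129 158 179 183]
 [139 139 138 138 139 138 138 138 138 137 138 137 138 135 135 158 174 176]
 [139 138 138 138 139 139 138 139 138 138 138 138 138 129 139 166 173 172]
 [139 139 138 138 139 138 137 138 138 138 138 137 137 133 156 170 169 170]
 [136 135 134 134 135 137 137 138 137 140 142 140 138 135 139 160 168 168]
 [117 112 109 109 114 122 127 125 123 138 148 139 134 133 150 167 173 173]
 [112 108 105 104 103 102 102 100 101 102 102 105 105  95 164 183 181 181]
 [138 138 135 135 135 136 136 136 137 138 139 140 123 128 176 188 187 186]
 [188 187 187 186 187 187 188 189 189 189 190 190 160 172 186 185 185 184]]
```

Fits agree on the white's right end at (0.416, -0.3215), slope gives yaw ≈ -0.22, so its middle is ≈ (0.4355, -0.234). Going to grip it.

Call:
apply_moves([
  [[-0.03,-0.45,0],[0,0,-0.03]],
  [[-0.06,-0.9,0],[0,0,-0.06]],
  [[-0.06,-0.9,0],[0,0,-0.066]],
], claw=1)

```text
clock: 14.0
eef_pos: [0.4359, -0.157, 0.3573]
tcp_rot: [3.14, 0.001, 1.348]
ft_force: [0.3, 1.0, 1.5]
width: 0.0625
grip_force: 0.0
```

Call:
apply_moves([
  [[0,-0.45,0],[0,0,0]],
  [[0,-0.93,-0.4],[0,0,0]],
  [[0,-0.93,-0.9],[0,0,0]],
  [[0,-0.93,-0.9],[0,0,0]],
  [[0,-0.93,-0.9],[0,0,0]],
])

```text
clock: 14.42
eef_pos: [0.4352, -0.2265, 0.2823]
tcp_rot: [-3.136, -0.005, 1.355]
ft_force: [-0.1, 0.1, 0.3]
width: 0.0916
grip_force: 0.0
```

Call:
apply_moves([
  [[0,0,-0.4],[0,0,0]],
  [[0,-0.05,-0.7],[0,0,0]],
  [[0,-0.05,-0.8],[0,0,0]],
  [[0,-0.05,-0.8],[0,0,0]],
  [[0,-0.05,-0.8],[0,0,0]],
])

```text
clock: 14.83
eef_pos: [0.4368, -0.232, 0.2227]
tcp_rot: [3.14, 0.001, 1.356]
ft_force: [0.5, -0.4, 0.8]
width: 0.092
grip_force: 0.0
```

Call:
apply_moves([
  [[0,0,-0.1],[0,0,0]],
  [[0,0,-0.2],[0,0,0]],
  [[0,0,-0.27],[0,0,0]],
  [[0,0,-0.27],[0,0,0]],
])

```text
clock: 15.17
eef_pos: [0.4355, -0.232, 0.1983]
tcp_rot: [-3.14, -0.001, 1.355]
ft_force: [0.8, 0.7, -1.2]
width: 0.0922
grip_force: 0.0
```

Call:
apply_moves([
  [[0,0,0],[0,0,0]],
  [[0,0,0],[0,0,0]],
  [[0,0,0],[0,0,0]],
  [[0,0,0],[0,0,0]],
  [[0,0,0],[0,0,0]],
], claw=0)

```text
clock: 15.58
eef_pos: [0.436, -0.2325, 0.1996]
tcp_rot: [3.141, 0.0, 1.355]
ft_force: [0.0, -0.5, -0.3]
width: 0.0609
grip_force: 0.1
```

Call:
apply_moves([
  [[0,0,0],[0,0,0]],
  [[0,0,0],[0,0,0]],
  [[0,0,0],[0,0,0]],
])

```text
clock: 15.83
eef_pos: [0.436, -0.2325, 0.1996]
tcp_rot: [3.141, 0.0, 1.355]
ft_force: [-1.3, -0.1, 0.9]
width: 0.06
grip_force: 30.0
```

Call:
apply_moves([
  [[0,0,0.2],[0,0,0]],
  [[0,0,0.6],[0,0,0]],
  [[0,0,1],[0,0,0]],
  [[0,0,1],[0,0,0]],
])

```text
clock: 16.17
eef_pos: [0.4376, -0.2338, 0.285]
tcp_rot: [3.133, 0.005, 1.355]
ft_force: [1.1, -1.3, -1.3]
width: 0.0599
grip_force: 30.0
```

```bash
python3 - <<'E'
from h import *
p=eyes.grab_frame("side"); np.save("s4.npy",p["frame"])
cv2.imwrite("pics/side4.png",cv2.resize(p["frame"][140:255,240:480],None,fx=3.3,fy=3.3,interpolation=cv2.INTER_CUBIC))
from m2 import run
y,b,ym,bm=run(p["frame"],p,p0=(.44,.23,-.015)); print(y,b)
us=np.arange(285,318)
for nm,m in(("blue bottom",bm),("yel bottom",ym),("yel top",ym)):
    e=[(np.argwhere(m[:,u])[-1 if "bot" in nm else 0,0]) for u in us if m[:,u].any()]; print(nm,len(e),np.polyfit(np.arange(len(e)),e,1).round(4))
for m in (ym,bm): print(np.argwhere(m)[:,1].min(),np.argwhere(m)[:,1].max(),np.argwhere(m)[:,0].min(),np.argwhere(m)[:,0].max())
E
```

```text
(array([ 0.43644511,  0.24319424, -0.00263701]), np.float64(48.76470588235294)) (array([ 0.44257376,  0.21189027, -0.02795052]), np.float64(47.909803921568624))
blue bottom 33 [-4.340000e-02  2.233012e+02]
yel bottom 33 [-4.210000e-02  2.180374e+02]
yel top 33 [-4.780000e-02  2.052799e+02]
273 319 203 218
283 328 210 223
```

View pics/side4.png

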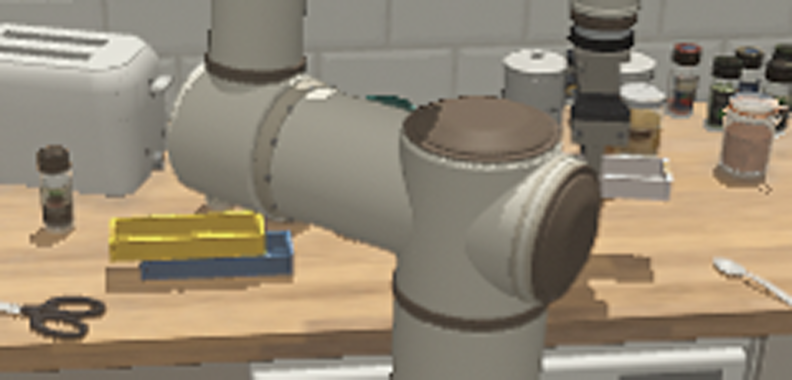

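The yellow stands level, columns 273–320, shifted left over the blue (283–328); the white tray is in the gripper, right end visible at columns 423–443, rows 187–200. I fit its place in the hand.

```bash
python3 - <<'E'
from h import *
pic=eyes.grab_frame("side")
from m2 import run
def F(I,roi,yaw,z0,p0):
    s=cv2.cvtColor(I,cv2.COLOR_BGR2HSV)[:,:,1]; u0,v0,u1,v1=roi
    o=np.zeros((400,640),np.uint8); q=np.argwhere(s[v0:v1,u0:u1]<50)[:,::-1]+[u0,v0]
    n,l,st,_=cv2.connectedComponentsWithStats((s[v0:v1,u0:u1]<50).astype(np.uint8)); q=np.argwhere(l==1+st[1:,4].argmax())[:,::-1]+[u0,v0]
    cv2.fillConvexPoly(o,cv2.convexHull(q.astype(np.int32)),1); print("bbox",q.min(0),q.max(0))
    f=lambda p:np.abs(render(corners(p[0],p[1],yaw,z0,z0+.028),pic)-o)[v0:v1,u0:u1].sum()
    r=minimize(f,p0,method="Nelder-Mead",options=dict(initial_simplex=np.array([p0,np.add(p0,[.01,0]),np.add(p0,[0,.01])]),xatol=1e-4,fatol=.02)); return r.x,r.fun
I=np.load("s4.npy"); print(F(I,(426,180,455,208),-.216,.0904,(.4376,-.234)), "TCP .4376 -.2338")
for yaw in(-.25,-.216,-.18): print(F(cv2.imread("pics/side0.png"),(417,200,450,226),yaw,.005,(.436,-.233)))
for f in("s3","s4"):
    I=np.load(f+".npy"); y,b,_,_=run(I,pic,p0=(.44,.22,-.015)); print(f,y,b)
E
```

```text
bbox [426 186] [443 200]
(array([ 0.44250662, -0.23789282]), np.float64(18.450980392156865)) TCP .4376 -.2338
bbox [417 206] [440 220]
(array([ 0.43683783, -0.23463457]), np.float64(18.227450980392156))
bbox [417 206] [440 220]
(array([ 0.4351748 , -0.23413525]), np.float64(19.16470588235294))
bbox [417 206] [440 220]
(array([ 0.43377901, -0.23273634]), np.float64(21.92156862745098))
s3 (array([0.43732562, 0.19655365, 0.02006457]), np.float64(48.294117647058826)) (array([ 0.44294353,  0.2057003 , -0.02678571]), np.float64(48.08235294117647))
s4 (array([ 0.43605033,  0.24257511, -0.01953505]), np.float64(46.325490196078434)) (array([ 0.44291687,  0.21161238, -0.02121514]), np.float64(45.28235294117647))
```

```bash
python3 - <<'E'
from h import *
pic=eyes.grab_frame("side")
def edge(I,u,v0,v1,rise=True):
    g=np.diff(cv2.GaussianBlur(I,(1,3),0)[v0:v1,u].astype(float),axis=0); g=np.abs(g).sum(1); i=g.argmax()
    j=slice(max(i-1,0),i+2); return v0+.5+(np.arange(len(g))[j]*g[j]).sum()/g[j].sum()
def line(I,us,v0,v1):
    e=np.array([edge(I,u,v0,v1) for u in us]); c=np.polyfit(us-us.mean(),e,1); return us.mean(),c[1],c[0],np.abs(e-np.polyval(c,us-us.mean())).max()
s4=np.load("s4.npy");s3=np.load("s3.npy")
for n,I,us,v0,v1,z,x0,y0,yw in[("white hand bottom",s4,np.arange(427,442),197,204,.0904,.4376,-.236,-.216),
  ("blue bottom s3",s3,np.arange(286,328),219,227,.005,0,0,0),("yel bottom s3",s3,np.arange(288,328),213,221,.033,0,0,0),
  ("blue bottom s4",s4,np.arange(286,326),219,227,.005,0,0,0),("yel bottom s4",s4,np.arange(286,317),213,221,.033,0,0,0),("yel near-top s4",s4,np.arange(276,317),208,214,.061,0,0,0)]:
    u,v,s,r=line(I,us,v0,v1); w=px2w((u,v),pic,z); a=px2w((us[0],v+s*(us[0]-u)),pic,z); b=px2w((us[-1],v+s*(us[-1]-u)),pic,z)
    yaw=-np.arctan2((a-b)[0],(a-b)[1]); print(n,round(u,1),round(v,2),round(r,2),"near",w.round(4),"yaw",round(yaw,3),"centre x",round(w[0]+.03*np.cos(yaw),4))
    if x0: print("  expected near x",x0-.03*np.cos(yw)-np.tan(yw)*(w[1]-(y0-.03*np.sin(yw))))
E
```

```text
white hand bottom 434.0 199.8 0.24 near [ 0.3992 -0.2871  0.0904] yaw -0.203 centre x 0.4286
  expected near x 0.3956827341733124
blue bottom s3 306.5 223.8 1.8 near [0.4054 0.2045 0.005 ] yaw -0.054 centre x 0.4354
yel bottom s3 307.5 217.22 0.31 near [0.4071 0.1998 0.033 ] yaw -0.016 centre x 0.4371
blue bottom s4 305.5 224.02 0.99 near [0.4041 0.2084 0.005 ] yaw -0.104 centre x 0.4339
yel bottom s4 301.0 217.82 0.3 near [0.4045 0.2249 0.033 ] yaw 0.008 centre x 0.4345
yel near-top s4 296.0 211.95 2.01 near [0.4016 0.2431 0.061 ] yaw -0.055 centre x 0.4316
```

Yellow: x ≈ 0.435, y ≈ 0.2415, yaw ≈ -0.01. Carry the white tray over: TCP target (0.435, 0.255).

Call:
apply_moves([
  [[0,0.3,0.2],[0,0,0.004]],
  [[0,0.6,0.4],[0,0,0.008]],
  [[0,1,0.6],[0,0,0.011]],
])

```text
clock: 16.57
eef_pos: [0.435, -0.152, 0.325]
tcp_rot: [-3.137, -0.002, 1.388]
ft_force: [1.3, -0.7, -2.3]
width: 0.0597
grip_force: 30.0
```

Call:
apply_moves([
  [[0,0.3,0],[0,0,0.004]],
  [[0,0.7,0],[0,0,0.008]],
  [[0,1,0],[0,0,0.011]],
])

```text
clock: 16.82
eef_pos: [0.4348, -0.0703, 0.3249]
tcp_rot: [-3.137, -0.002, 1.424]
ft_force: [0.7, -0.1, -3.6]
width: 0.0599
grip_force: 30.0
```

Call:
apply_moves([
  [[0,0.3,0],[0,0,0.004]],
  [[0,0.7,0],[0,0,0.008]],
  [[0,1,0],[0,0,0.011]],
])

```text
clock: 17.07
eef_pos: [0.4347, 0.0096, 0.3246]
tcp_rot: [-3.136, -0.001, 1.459]
ft_force: [0.2, -0.1, -3.6]
width: 0.0597
grip_force: 30.0
```

Call:
apply_moves([
  [[0,0.3,0],[0,0,0.004]],
  [[0,0.7,0],[0,0,0.008]],
  [[0,1,0],[0,0,0.011]],
])

```text
clock: 17.32
eef_pos: [0.4346, 0.0894, 0.3246]
tcp_rot: [-3.136, -0.001, 1.494]
ft_force: [0.1, -0.8, -2.7]
width: 0.0598
grip_force: 30.0
```

Call:
apply_moves([
  [[0,0.3,0],[0,0,0.004]],
  [[0,0.7,0],[0,0,0.008]],
  [[0,1,0],[0,0,0.011]],
])

```text
clock: 17.57
eef_pos: [0.4346, 0.1693, 0.3246]
tcp_rot: [-3.136, 0.0, 1.528]
ft_force: [-0.2, -0.6, -2.9]
width: 0.0596
grip_force: 30.0
```

Call:
apply_moves([
  [[0,0.3,0],[0,0,0.004]],
  [[0,0.7,0],[0,0,0.008]],
  [[0,1,0],[0,0,0.011]],
  [[0,1,0],[0,0,0.011]],
  [[0,1,0],[0,0,0.011]],
])

```text
clock: 17.98
eef_pos: [0.4349, 0.2481, 0.3247]
tcp_rot: [-3.137, 0.002, 1.564]
ft_force: [-0.8, -0.1, -3.5]
width: 0.0596
grip_force: 30.0
```

Call:
apply_moves([
  [[0,0.04,-0.2],[0,0,0]],
  [[0,0.09,-0.5],[0,0,0]],
  [[0,0.09,-0.75],[0,0,0]],
  [[0,0.09,-0.75],[0,0,0]],
  [[0,0.09,-0.75],[0,0,0]],
])

```text
clock: 18.4
eef_pos: [0.4351, 0.2536, 0.2655]
tcp_rot: [-3.137, 0.002, 1.561]
ft_force: [0.2, -0.1, -2.1]
width: 0.0597
grip_force: 30.0
```

```bash
python3 - <<'E'
from h import *
p=eyes.grab_frame("side"); np.save("s5.npy",p["frame"])
cv2.imwrite("pics/side5.png",cv2.resize(p["frame"][180:240,255:355],None,fx=8,fy=8,interpolation=cv2.INTER_CUBIC))
o=ctrl.get_obs(); print(o["eef_pos"],o["tcp_rot"],o["ft_force"])
E
```

```text
[0.43592684 0.25394787 0.26710491] [-3.14018176e+00  6.66134316e-04  1.56089663e+00] [ 0.45548035 -0.37070524 -2.56964788]
```

View pics/side5.png

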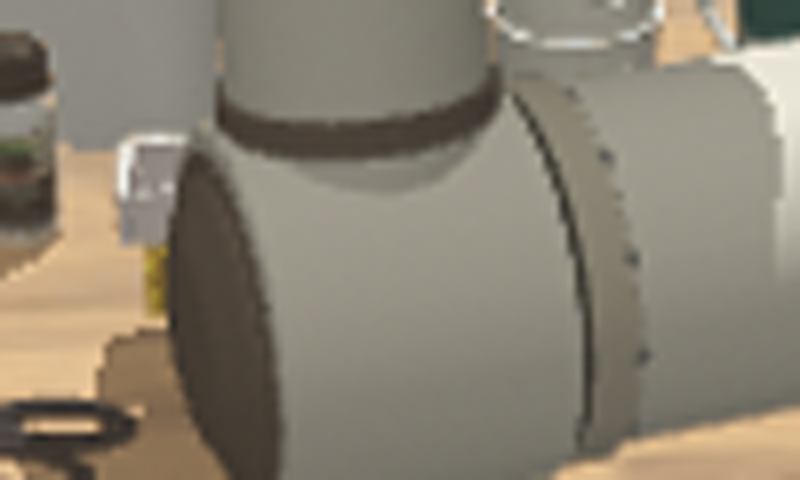

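White's left end at column 269.8, the yellow's at 273.1 – about 10 mm left of it, as wanted. Lowering by feel.

Call:
apply_moves([
  [[0,0,-0.03],[0,0,0]],
  [[0,0,-0.06],[0,0,0]],
  [[0,0,-0.06],[0,0,0]],
])

```text
clock: 18.7
eef_pos: [0.4362, 0.2546, 0.2631]
tcp_rot: [3.141, -0.0, 1.562]
ft_force: [-0.1, 0.2, -3.4]
width: 0.0599
grip_force: 30.0
```

Call:
apply_moves([
  [[0,0,-0.02],[0,0,0]],
  [[0,0,-0.03],[0,0,0]],
  [[0,0,-0.03],[0,0,0]],
])

```text
clock: 18.95
eef_pos: [0.4359, 0.2548, 0.2602]
tcp_rot: [3.142, 0.0, 1.562]
ft_force: [1.0, -0.2, -3.1]
width: 0.0598
grip_force: 30.0
```

Call:
apply_moves([
  [[0,0,-0.015],[0,0,0]],
  [[0,0,-0.025],[0,0,0]],
  [[0,0,-0.025],[0,0,0]],
])

```text
clock: 19.2
eef_pos: [0.4358, 0.2548, 0.258]
tcp_rot: [-3.141, 0.0, 1.562]
ft_force: [0.0, -0.3, -3.0]
width: 0.0596
grip_force: 30.0
```

Call:
apply_moves([
  [[0,0,-0.015],[0,0,0]],
  [[0,0,-0.015],[0,0,0]],
  [[0,0,-0.015],[0,0,0]],
])

```text
clock: 19.45
eef_pos: [0.4359, 0.2548, 0.2569]
tcp_rot: [-3.141, 0.0, 1.562]
ft_force: [-0.3, -0.6, -3.8]
width: 0.0593
grip_force: 30.0
```

Call:
apply_moves([
  [[0,0,-0.01],[0,0,0]],
  [[0,0,-0.01],[0,0,0]],
  [[0,0,-0.01],[0,0,0]],
])

```text
clock: 19.7
eef_pos: [0.4359, 0.2547, 0.2561]
tcp_rot: [-3.141, 0.0, 1.562]
ft_force: [0.2, -0.1, -2.5]
width: 0.0599
grip_force: 30.0
```

Call:
apply_moves([
  [[0,0,-0.01],[0,0,0]],
  [[0,0,-0.01],[0,0,0]],
  [[0,0,-0.01],[0,0,0]],
])

```text
clock: 19.95
eef_pos: [0.436, 0.2548, 0.2556]
tcp_rot: [3.141, -0.0, 1.562]
ft_force: [0.2, 0.4, -1.1]
width: 0.0596
grip_force: 30.0
```

Seated at the expected height. Release, rise.

Call:
apply_moves([
  [[0,0,0],[0,0,0]],
  [[0,0,0],[0,0,0]],
  [[0,0,0],[0,0,0]],
  [[0,0,0.02],[0,0,0]],
], claw=0.9)

```text
clock: 20.28
eef_pos: [0.436, 0.2548, 0.257]
tcp_rot: [3.142, -0.0, 1.562]
ft_force: [0.2, -0.3, 0.0]
width: 0.0823
grip_force: 0.0
```

Call:
apply_moves([
  [[0,0,0.3],[0,0,0]],
  [[0,0,0.7],[0,0,0]],
  [[0,0,1],[0,0,0]],
])

```text
clock: 20.53
eef_pos: [0.436, 0.2548, 0.3389]
tcp_rot: [3.141, -0.0, 1.562]
ft_force: [1.6, -0.3, 0.1]
width: 0.0822
grip_force: 0.0
```

Call:
apply_moves([
  [[0,0.5,0],[0,0,0]],
  [[0,1,0],[0,0,0]],
], claw=0)

```text
clock: 20.7
eef_pos: [0.4371, 0.335, 0.3401]
tcp_rot: [3.136, -0.002, 1.558]
ft_force: [0.6, -0.4, 0.2]
width: 0.0718
grip_force: 0.0
```

Call:
apply_moves([
  [[0,0.4,0],[0,0,0]],
  [[0,0.7,0],[0,0,0]],
  [[0,0.7,0],[0,0,0]],
  [[0,0.7,0],[0,0,0]],
])

```text
clock: 21.03
eef_pos: [0.4356, 0.3915, 0.3369]
tcp_rot: [-3.142, 0.0, 1.564]
ft_force: [-0.2, -0.5, 0.7]
width: 0.0449
grip_force: 0.0
```

```bash
python3 - <<'E'
from h import *
p=eyes.grab_frame("side"); np.save("s6.npy",p["frame"])
cv2.imwrite("pics/side6.png",cv2.resize(p["frame"][175:250,230:350],None,fx=6.6,fy=6.6,interpolation=cv2.INTER_CUBIC))
o=ctrl.get_obs(); print(o["eef_pos"],o["ft_force"])
f=p["frame"]
# columns of white & yellow silhouettes on the left
s=cv2.cvtColor(f,cv2.COLOR_BGR2HSV).astype(int)
for v in range(196,228,2): print(v,[tuple(s[v,u]) for u in range(266,276,2)])
E
```

```text
[0.43582139 0.39060282 0.33681132] [0.26590524 0.1994738  0.53205112]
196 [(np.int64(24), np.int64(18), np.int64(138)), (np.int64(23), np.int64(22), np.int64(140)), (np.int64(20), np.int64(22), np.int64(139)), (np.int64(23), np.int64(22), np.int64(139)), (np.int64(20), np.int64(22), np.int64(140))]
198 [(np.int64(18), np.int64(35), np.int64(147)), (np.int64(16), np.int64(38), np.int64(148)), (np.int64(19), np.int64(27), np.int64(159)), (np.int64(19), np.int64(26), np.int64(159)), (np.int64(19), np.int64(22), np.int64(160))]
200 [(np.int64(16), np.int64(78), np.int64(192)), (np.int64(17), np.int64(79), np.int64(190)), (np.int64(60), np.int64(4), np.int64(245)), (np.int64(12), np.int64(28), np.int64(138)), (np.int64(13), np.int64(29), np.int64(140))]
202 [(np.int64(16), np.int64(78), np.int64(202)), (np.int64(17), np.int64(84), np.int64(195)), (np.int64(66), np.int64(5), np.int64(244)), (np.int64(13), np.int64(28), np.int64(144)), (np.int64(14), np.int64(27), np.int64(144))]
204 [(np.int64(17), np.int64(89), np.int64(215)), (np.int64(16), np.int64(87), np.int64(208)), (np.int64(66), np
[... 1958 characters left out ...]

222 [(np.int64(16), np.int64(89), np.int64(212)), (np.int64(16), np.int64(103), np.int64(124)), (np.int64(16), np.int64(101), np.int64(131)), (np.int64(15), np.int64(98), np.int64(133)), (np.int64(16), np.int64(97), np.int64(132))]
224 [(np.int64(17), np.int64(88), np.int64(228)), (np.int64(16), np.int64(103), np.int64(141)), (np.int64(16), np.int64(101), np.int64(147)), (np.int64(16), np.int64(101), np.int64(147)), (np.int64(16), np.int64(102), np.int64(147))]
226 [(np.int64(17), np.int64(89), np.int64(224)), (np.int64(16), np.int64(101), np.int64(142)), (np.int64(16), np.int64(102), np.int64(143)), (np.int64(16), np.int64(103), np.int64(143)), (np.int64(16), np.int64(100), np.int64(145))]
```

White seated, left edge at column 269. Descend left of it for the push to the right (tips at z ≈ 0.068, above the yellow lip).

Call:
apply_moves([
  [[0,0,-0.4],[0,0,0]],
  [[0,0,-0.8],[0,0,0]],
  [[0,0,-0.98],[0,0,0]],
  [[0,-0.1,-0.98],[0,0,0]],
  [[0,-0.2,-0.98],[0,0,0]],
])

```text
clock: 21.5
eef_pos: [0.4359, 0.3732, 0.2582]
tcp_rot: [-3.14, 0.001, 1.561]
ft_force: [-0.3, 0.0, 0.5]
width: 0.0071
grip_force: 0.0
```

Call:
apply_moves([
  [[0,-0.04,0],[0,0,0]],
  [[0,-0.08,0],[0,0,0]],
  [[0,-0.08,0],[0,0,0]],
])

```text
clock: 21.75
eef_pos: [0.4367, 0.3677, 0.2604]
tcp_rot: [3.139, -0.001, 1.561]
ft_force: [-0.4, -0.0, 0.2]
width: 0.0005
grip_force: 0.0
```

Call:
apply_moves([
  [[0,-0.04,-0.02],[0,0,0]],
  [[0,-0.08,-0.02],[0,0,0]],
  [[0,-0.1,-0.02],[0,0,0]],
  [[0,-0.12,-0.02],[0,0,0]],
])

```text
clock: 22.08
eef_pos: [0.4359, 0.3586, 0.2571]
tcp_rot: [3.141, -0.0, 1.562]
ft_force: [0.0, -0.2, -0.5]
width: 0.0004
grip_force: 0.0
```

Call:
apply_moves([
  [[0,-0.02,0],[0,0,0]],
  [[0,-0.04,0],[0,0,0]],
  [[0,-0.06,0],[0,0,0]],
  [[0,-0.06,0],[0,0,0]],
])

```text
clock: 22.42
eef_pos: [0.4359, 0.3538, 0.2569]
tcp_rot: [-3.141, 0.0, 1.562]
ft_force: [-0.3, -0.4, -0.2]
width: 0.0003
grip_force: 0.0
```

Call:
apply_moves([
  [[0,-0.02,0],[0,0,0]],
  [[0,-0.04,0],[0,0,0]],
  [[0,-0.06,0],[0,0,0]],
  [[0,-0.06,0],[0,0,0]],
])

```text
clock: 22.75
eef_pos: [0.4359, 0.3491, 0.257]
tcp_rot: [-3.142, -0.0, 1.562]
ft_force: [0.6, 1.0, 1.0]
width: 0.0004
grip_force: 0.7
```

Call:
apply_moves([
  [[0,-0.02,0],[0,0,0]],
  [[0,-0.04,0],[0,0,0]],
  [[0,-0.06,0],[0,0,0]],
  [[0,-0.06,0],[0,0,0]],
])

```text
clock: 23.08
eef_pos: [0.4359, 0.3441, 0.257]
tcp_rot: [-3.142, 0.0, 1.562]
ft_force: [-0.3, 2.3, 0.1]
width: 0.0003
grip_force: 0.6
```

Call:
apply_moves([
  [[0,-0.02,0],[0,0,0]],
  [[0,-0.04,0],[0,0,0]],
  [[0,-0.06,0],[0,0,0]],
  [[0,-0.06,0],[0,0,0]],
])

```text
clock: 23.42
eef_pos: [0.436, 0.3393, 0.257]
tcp_rot: [3.142, 0.0, 1.562]
ft_force: [0.0, 0.5, -0.2]
width: 0.0001
grip_force: 0.5
```

Call:
apply_moves([
  [[0,-0.02,0],[0,0,0]],
  [[0,-0.04,0],[0,0,0]],
  [[0,-0.06,0],[0,0,0]],
  [[0,-0.06,0],[0,0,0]],
])

```text
clock: 23.75
eef_pos: [0.436, 0.3345, 0.257]
tcp_rot: [3.142, 0.0, 1.562]
ft_force: [0.3, 1.6, -0.7]
width: 0.0003
grip_force: 0.6
```

Call:
apply_moves([
  [[0,-0.02,0],[0,0,0]],
  [[0,-0.04,0],[0,0,0]],
  [[0,-0.05,0],[0,0,0]],
  [[0,-0.05,0],[0,0,0]],
])

```text
clock: 24.08
eef_pos: [0.4359, 0.3306, 0.257]
tcp_rot: [3.142, 0.0, 1.562]
ft_force: [-0.4, 1.3, 0.1]
width: 0.0004
grip_force: 0.7
```

Call:
apply_moves([
  [[0,-0.02,0],[0,0,0]],
  [[0,-0.04,0],[0,0,0]],
  [[0,-0.05,0],[0,0,0]],
  [[0,-0.05,0],[0,0,0]],
])

```text
clock: 24.42
eef_pos: [0.4359, 0.3267, 0.257]
tcp_rot: [3.142, -0.0, 1.562]
ft_force: [-0.9, 2.4, -0.5]
width: 0.0001
grip_force: 1.3
```

Call:
apply_moves([
  [[0,-0.02,0],[0,0,0]],
  [[0,-0.04,0],[0,0,0]],
  [[0,-0.05,0],[0,0,0]],
  [[0,-0.05,0],[0,0,0]],
])

```text
clock: 24.75
eef_pos: [0.4359, 0.3226, 0.257]
tcp_rot: [-3.142, 0.0, 1.562]
ft_force: [0.4, 3.5, 0.0]
width: 0.0001
grip_force: 1.5
```

Call:
apply_moves([
  [[0,-0.02,0],[0,0,0]],
  [[0,-0.04,0],[0,0,0]],
  [[0,-0.04,0],[0,0,0]],
])

```text
clock: 25.0
eef_pos: [0.436, 0.3193, 0.257]
tcp_rot: [3.142, 0.0, 1.562]
ft_force: [-0.2, 4.1, 0.0]
width: 0.0005
grip_force: 1.6
```

Call:
apply_moves([
  [[0,-0.02,0],[0,0,0]],
  [[0,-0.04,0],[0,0,0]],
  [[0,-0.04,0],[0,0,0]],
])

```text
clock: 25.25
eef_pos: [0.4359, 0.3161, 0.257]
tcp_rot: [-3.142, 0.0, 1.562]
ft_force: [0.3, 3.8, -0.7]
width: 0.0003
grip_force: 1.6
```

Call:
apply_moves([
  [[0,-0.02,0],[0,0,0]],
  [[0,-0.04,0],[0,0,0]],
  [[0,-0.04,0],[0,0,0]],
])

```text
clock: 25.5
eef_pos: [0.436, 0.3129, 0.257]
tcp_rot: [3.141, 0.0, 1.562]
ft_force: [0.6, 2.7, -1.1]
width: 0.0005
grip_force: 1.6
```

Call:
apply_moves([
  [[0,-0.02,0],[0,0,0]],
  [[0,-0.04,0],[0,0,0]],
  [[0,-0.04,0],[0,0,0]],
])

```text
clock: 25.75
eef_pos: [0.4359, 0.3095, 0.2569]
tcp_rot: [-3.141, 0.001, 1.562]
ft_force: [-0.9, 1.1, -0.9]
width: 0.0002
grip_force: 0.7
```

Call:
apply_moves([
  [[0,-0.02,0],[0,0,0]],
  [[0,-0.035,0],[0,0,0]],
  [[0,-0.035,0],[0,0,0]],
])

```text
clock: 26.0
eef_pos: [0.4359, 0.3068, 0.2569]
tcp_rot: [-3.141, 0.001, 1.562]
ft_force: [-0.0, 1.4, 0.4]
width: 0.0004
grip_force: 0.7
```

Call:
apply_moves([
  [[0,-0.015,0],[0,0,0]],
  [[0,-0.03,0],[0,0,0]],
  [[0,-0.03,0],[0,0,0]],
])

```text
clock: 26.25
eef_pos: [0.4359, 0.3046, 0.2569]
tcp_rot: [-3.141, 0.0, 1.562]
ft_force: [-0.8, 1.9, -0.0]
width: 0.0005
grip_force: 0.7
```

Call:
apply_moves([
  [[0,-0.01,0],[0,0,0]],
  [[0,-0.02,0],[0,0,0]],
  [[0,-0.02,0],[0,0,0]],
])

```text
clock: 26.5
eef_pos: [0.4359, 0.303, 0.257]
tcp_rot: [-3.142, 0.0, 1.562]
ft_force: [-0.3, 1.4, 0.2]
width: 0.0003
grip_force: 0.9
```

Call:
apply_moves([
  [[0,-0.01,0],[0,0,0]],
  [[0,-0.02,0],[0,0,0]],
  [[0,-0.02,0],[0,0,0]],
])

```text
clock: 26.75
eef_pos: [0.4359, 0.3012, 0.2569]
tcp_rot: [-3.141, 0.001, 1.562]
ft_force: [0.5, -0.2, -0.2]
width: 0.0003
grip_force: 0.0
```

Call:
apply_moves([
  [[0,-0.01,0],[0,0,0]],
  [[0,-0.015,0],[0,0,0]],
  [[0,-0.015,0],[0,0,0]],
])

```text
clock: 27.0
eef_pos: [0.4359, 0.3003, 0.2569]
tcp_rot: [-3.141, -0.0, 1.562]
ft_force: [0.1, 1.5, -1.4]
width: 0.0006
grip_force: 0.7
```

Call:
apply_moves([
  [[0,-0.008,0],[0,0,0]],
  [[0,-0.012,0],[0,0,0]],
  [[0,-0.012,0],[0,0,0]],
])

```text
clock: 27.25
eef_pos: [0.4359, 0.2994, 0.2569]
tcp_rot: [-3.141, 0.0, 1.562]
ft_force: [-1.1, 0.9, -0.4]
width: 0.0002
grip_force: 0.7
```

Call:
apply_moves([
  [[0,-0.008,0],[0,0,0]],
  [[0,-0.012,0],[0,0,0]],
  [[0,-0.012,0],[0,0,0]],
])

```text
clock: 27.5
eef_pos: [0.4359, 0.2984, 0.257]
tcp_rot: [-3.141, 0.0, 1.562]
ft_force: [0.6, 0.3, -0.6]
width: 0.0004
grip_force: 0.7
```

Call:
apply_moves([
  [[0,-0.008,0],[0,0,0]],
  [[0,-0.01,0],[0,0,0]],
  [[0,-0.01,0],[0,0,0]],
])

```text
clock: 27.75
eef_pos: [0.4359, 0.2976, 0.257]
tcp_rot: [-3.142, 0.0, 1.562]
ft_force: [0.5, 2.6, -0.7]
width: 0.0004
grip_force: 0.7
```

Call:
apply_moves([
  [[0,-0.008,0],[0,0,0]],
  [[0,-0.01,0],[0,0,0]],
  [[0,-0.01,0],[0,0,0]],
])

```text
clock: 28.0
eef_pos: [0.4359, 0.297, 0.2571]
tcp_rot: [3.142, -0.001, 1.562]
ft_force: [-1.3, 2.8, -0.6]
width: 0.0006
grip_force: 1.5
```

Call:
apply_moves([
  [[0,-0.008,0],[0,0,0]],
  [[0,-0.01,0],[0,0,0]],
  [[0,-0.01,0],[0,0,0]],
])

```text
clock: 28.25
eef_pos: [0.4359, 0.2966, 0.2573]
tcp_rot: [3.141, -0.002, 1.562]
ft_force: [-0.5, 6.2, -0.0]
width: 0.0004
grip_force: 2.9
```

Call:
apply_moves([
  [[0,-0.008,0],[0,0,0]],
  [[0,-0.008,0],[0,0,0]],
  [[0,-0.008,0],[0,0,0]],
])

```text
clock: 28.5
eef_pos: [0.436, 0.2963, 0.2575]
tcp_rot: [3.141, -0.003, 1.562]
ft_force: [-0.5, 8.1, 0.4]
width: 0.0006
grip_force: 3.8
```

Ramp, drop and firm stop at y 0.2965 (8 N). Retreat upward and left, then to the right side for a clear look.

Call:
apply_moves([
  [[0,0.2,0],[0,0,0]],
  [[0,0.5,0.1],[0,0,0]],
  [[0,0.5,0.6],[0,0,0]],
  [[0,0.5,1],[0,0,0]],
])

```text
clock: 28.83
eef_pos: [0.4354, 0.3357, 0.3368]
tcp_rot: [-3.138, 0.003, 1.564]
ft_force: [1.4, 0.2, -0.1]
width: 0.0008
grip_force: 0.0
```

Call:
apply_moves([
  [[0,0,0.4],[0,0,0]],
  [[0,-0.4,0.8],[0,0,0]],
  [[0,-1,0.8],[0,0,0]],
])

```text
clock: 29.08
eef_pos: [0.437, 0.2654, 0.4074]
tcp_rot: [3.13, -0.003, 1.566]
ft_force: [1.3, 0.2, 0.5]
width: 0.0006
grip_force: 0.0
```

Call:
apply_moves([
  [[0,-0.5,0],[0,0,0]],
  [[0,-1,0],[0,0,0]],
])

```text
clock: 29.25
eef_pos: [0.4356, 0.1826, 0.4015]
tcp_rot: [3.14, 0.001, 1.563]
ft_force: [0.6, -0.1, 0.6]
width: 0.0002
grip_force: 0.0
```

Call:
apply_moves([
  [[0,-0.5,0],[0,0,0]],
  [[0,-1,0],[0,0,0]],
])

```text
clock: 29.42
eef_pos: [0.4353, 0.1023, 0.4007]
tcp_rot: [3.141, 0.001, 1.563]
ft_force: [0.8, -0.6, 0.1]
width: 0.0005
grip_force: 0.0
```

Call:
apply_moves([
  [[0,-0.5,0],[0,0,0]],
  [[0,-1,0],[0,0,0]],
])

```text
clock: 29.58
eef_pos: [0.4352, 0.0222, 0.4008]
tcp_rot: [3.142, 0.001, 1.562]
ft_force: [1.2, 0.4, -0.9]
width: 0.0001
grip_force: 0.0
```

Call:
apply_moves([
  [[0,-0.5,0],[0,0,0]],
  [[0,-1,0],[0,0,0]],
])

```text
clock: 29.75
eef_pos: [0.4352, -0.0578, 0.4008]
tcp_rot: [-3.141, 0.001, 1.562]
ft_force: [1.3, 0.0, -0.3]
width: 0.0006
grip_force: 0.0
```

Call:
apply_moves([
  [[0,-0.5,0],[0,0,0]],
  [[0,-1,0],[0,0,0]],
])

```text
clock: 29.92
eef_pos: [0.4351, -0.1379, 0.4008]
tcp_rot: [-3.141, 0.001, 1.562]
ft_force: [-0.1, -0.2, 0.3]
width: 0.0006
grip_force: 0.0
```

Call:
apply_moves([
  [[0,-0.5,0],[0,0,0]],
  [[0,-1,0],[0,0,0]],
])

```text
clock: 30.08
eef_pos: [0.4351, -0.218, 0.4007]
tcp_rot: [-3.141, 0.001, 1.561]
ft_force: [1.0, -0.0, 0.3]
width: 0.0003
grip_force: 0.0
```

Call:
apply_moves([
  [[0,-0.5,0],[0,0,0]],
  [[0,-1,0],[0,0,0]],
  [[0,-1,0],[0,0,0]],
])

```text
clock: 30.33
eef_pos: [0.4347, -0.3015, 0.4004]
tcp_rot: [-3.14, 0.003, 1.556]
ft_force: [-0.2, 0.4, -1.0]
width: 0.0003
grip_force: 0.0
```

```bash
python3 - <<'E'
from h import *
p=eyes.grab_frame("side"); np.save("s7.npy",p["frame"])
S=[np.load(f) [188:230,262:340] for f in("s3.npy","s4.npy","s7.npy")]
S[0][:]=S[0]; cv2.imwrite("pics/fin.png",cv2.resize(np.vstack(S[1:]),None,fx=7,fy=7,interpolation=cv2.INTER_CUBIC))
def vedge(I,v,u0,u1):
    g=np.abs(np.diff(I[v,u0:u1].astype(float),axis=0)).sum(1); i=g.argmax(); j=slice(max(i-1,0),i+2)
    return u0+.5+(np.arange(len(g))[j]*g[j]).sum()/g[j].sum()
for f in("s4","s7"):
    I=np.load(f+".npy"); print(f,"yel left",[round(vedge(I,v,268,279),2) for v in(213,214,215,216,217)],"yel right(s4)",[round(vedge(I,v,314,328),2) for v in(212,213,214)],"blue right",[round(vedge(I,v,322,336),2) for v in(217,218,219,220)])
I=np.load("s7.npy");print("white",[(round(vedge(I,v,276,292),2),round(vedge(I,v,322,342),2)) for v in range(200,212)])
E
```

```text
s4 yel left [np.float64(273.14), np.float64(272.68), np.float64(272.77), np.float64(272.62), np.float64(272.82)] yel right(s4) [np.float64(326.23), np.float64(326.33), np.float64(326.48)] blue right [np.float64(328.45), np.float64(328.37), np.float64(328.35), np.float64(328.34)]
s7 yel left [np.float64(273.93), np.float64(273.64), np.float64(273.64), np.float64(273.71), np.float64(273.89)] yel right(s4) [np.float64(320.5), np.float64(320.6), np.float64(320.38)] blue right [np.float64(328.39), np.float64(328.36), np.float64(328.36), np.float64(328.34)]
white [(np.float64(285.32), np.float64(325.83)), (np.float64(285.07), np.float64(322.94)), (np.float64(285.1), np.float64(324.31)), (np.float64(284.38), np.float64(328.42)), (np.float64(284.1), np.float64(328.69)), (np.float64(283.7), np.float64(334.81)), (np.float64(283.29), np.float64(334.49)), (np.float64(283.71), np.float64(334.1)), (np.float64(283.66), np.float64(340.35)), (np.float64(283.6), np.float64(339.59)), (np.float64(283.56), np.float64(340.4)), (np.float64(283.58), np.float64(329.1))]
```

View pics/fin.png

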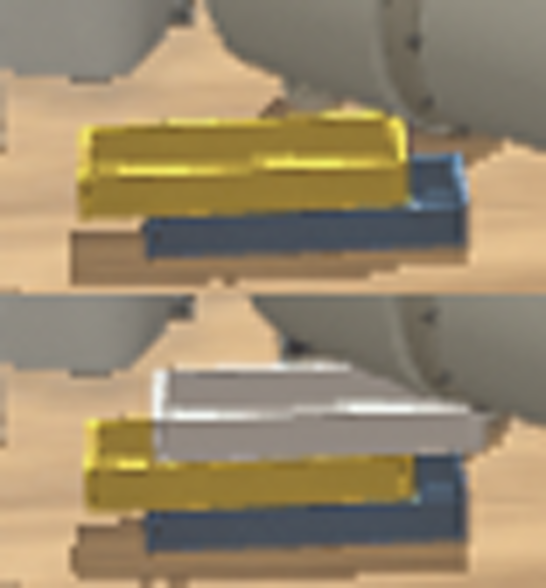

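Final picture: yellow (columns 274–321) level on blue, moved back about 3 mm, which is within the catch's free play. White (284–332) is level on the yellow and about 35 mm to its right. Both are hooked and the arm is clear.

```bash
python3 -c "
from rig import ctrl
print(ctrl.job_done())"
```

```text
the job is handed in; nothing more can be done
None
```

I pushed the yellow tray left until it hooked over the blue one, then set the white tray on it and pushed it right until it hooked over the yellow; each push ended at a firm stop felt at about 8 N, both trays look level in the last picture, the yellow ended about 3 mm back from its stop (within its 4 mm of play), and the job is handed in at about 30 s with the arm clear.

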